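Lay out for drinks and offer the lime dish

TASK

Get the counter ready for drinks: close the three little wooden coasters up into one straight row from left to right, edge to edge, squared up with each other and each keeping its place as left, middle or right. Then take the steel dish by its handle, lift it and, once it is clear of the counter, turn it a quarter turn so that the handle points straight back to your side and the bowl reaches out to the guest on the far side, keeping the dish level and the lime resting in its middle all the while. Finish while still holding the dish there, level and still, a hand's breadth above the counter, and leave the other things where they are.

Things in the scene. Friction and masses are not known exactly. Their poses are not given: they have to be found in the camera images.
- coaster_left: left one (largest y) of three equal loose square coasters, plain pale wood, 60 x 60 mm, 14 mm thick, 40 g, flat on the counter. Origin: centre of its underside; x, y parallel to its edges, z up. At the start x points away from the robot within 0.55 rad, y roughly left; 85 to 110 mm from the middle coaster, up to 25 mm out of line
- coaster_mid: middle coaster: same size and axes; at the start its x points away from the robot to within 0.2 rad. The finished row runs along its y
- coaster_right: the right coaster (smallest y): same size, same axes, same scatter as the left one
- dish: dished steel plate, 132 mm across, rim 25 mm high, on a foot 68 mm across; shallow hollow, lowest 6 mm above the foot. One straight wooden handle along its -x. 0.15 to 0.22 kg. Origin: centre of the foot's underside; x from handle through middle, z up. At the start the handle points to the robot's right (-y) within 0.25 rad; at the end to the robot's side (-x), so that x points away from the robot
- dish_grip (a point): the good place to grip the handle, fingers closing across it: on its centre line, 100 mm from the dish's middle, 20 mm above the foot; axes as the dish. The handle is a flat-sided level bar 22 mm wide and 16 mm high (12 to 28 mm above the foot), from 61 to 155 mm from the middle. Grip firmly (60 N or more) or it sags
- lime: a small round green lime, 40 mm across, 35 g, loose in the middle of the dish; it rolls out of the middle if the dish is tipped or jerked. Its origin lies on its skin and turns with it: use lime_center
- lime_center (a point): centre of the lime, about 26 mm above the dish's foot
- worktop (a point): fixed point on the counter top (height 0), 430 mm ahead of the base axis and 100 mm to its right; x straight away from the robot (square to the counter's front), y to its left, z up
- glass_far: bystander: upturned shot glass, 45 mm across at the counter, 62 mm high, beyond the coasters. Origin: centre of its underside
- glass_near: bystander: same glass, between the right coaster and the dish. Origin: centre of its underside
- squeezer: bystander: white ceramic lemon squeezer, 104 mm across, 48 mm high, left of the coasters and nearer the robot. Origin: centre of its underside
- salt: bystander: salt shaker, 42 mm across, 77 mm high, right of the dish and nearer the robot. Origin: centre of its underside
- sugar_jar: bystander: white sugar jar with a steel cap, 80 mm across, 110 mm high, beyond the dish on the right. Origin: centre of its underside
- teaspoon: bystander: steel teaspoon, 140 mm long, lying beyond the dish. Origin: under its middle
Not all that is in view belongs to the job. What is meant by the dish is not orange or turquoise, and is the larger of those in its own colour.

How it is judged:
By the outcome, as a careful person would: the job done as asked, in the order asked, and still so for the second after the job is handed in, while the arm keeps its last pose, push and grip.
It also fails if it takes over 58 s, if anything falls off the work surface, if the arm or the gripper's body presses on something with over 40 N, if the wrist force passes 120 N, or if a joint passes its speed limit or range.

ROBOT

A 6-joint arm with a two-finger parallel gripper is mounted at the origin on the work surface. World frame = base frame: x ahead of the robot, y to its left, z up, the work surface at z = 0. Lengths are in mm, angles in degrees, forces in N, time in s.
With the tool pointing down it reaches from about 350 to 850 mm from the base axis. Payload 8.1 kg.
Tool frame: the origin (TCP) lies midway between the tips of the shut fingers; the grasp point (between the pads) lies 19 mm behind it; z points along the fingers, y is the line along which they close (so a half turn about z gives the same grasp; the last joint's range is limited). The gripper opens to 85 mm and grips with 20 to 120 N. Pads are 22 mm wide; open, the fingers measure 114 mm over their backs; the gripper's body (76 mm by 85 mm) begins 54 mm behind the grasp point. The pads swing forward as they close: fully open they stand 13 mm farther back than shut.
Start: joints at [-73.362, 7.471, 85.268, -0, 87.261, -4.893], TCP at [220.23, -558.125, 231.292] pointing down, gripper open.
Joint ranges: [-169.43, 169.43], [-51.17, 129.36], [1.28, 143.12], [-76.62, 256.62], [0, 156.53], [-152.29, 152.29]. Speed limits (degrees/s): [136.94, 136.94, 159.86, 180, 180, 180].

INTERFACE

Orientations are given as [roll, pitch, yaw] about the fixed x, y, z axes, in that order (R = Rz(yaw) Ry(pitch) Rx(roll)).
In Python, from bench import r gives the robot as it stands.
- The arm moves only by the tool apply_moves, never from a script. Its argument "steps" is a list of rows, each a list of 7 numbers: the opening, from -1 (shut) to 1 (fully open), then the shift along the tool's x, y, z in mm, then the turn, a rotation vector about the tool's x, y, z in units of 5 degrees (1.0 is 5 degrees). A call has exactly 8 rows; each row shifts and turns the commanded pose from where the row before left it, along the tool's axes as they then stand; what a row does not reach is not made up. A row lasts 1/10 s, in which the tool goes at most 50 mm and 8.59 degrees, less where a joint would pass 70% of its speed; a pose out of reach is approached as far as the arm can. A call is refused whole if a number of a shift passes 50 or a number of a turn 1, either way. A call with a gripper value outside its range is refused whole. The fingers move at their own pace and stop on an object; "squeeze" is the grip in N (left out, the last holds). Time passes only in rows, so rows that do not move let the fingers close, or fill a call up. It gives the time, the measured TCP pose, the force, the opening and the grip force at its end, in the units of the state.
- r.sense(): the state, without advancing time (a new reading comes with each control period).
- r.snapshot(name): name is "side" or "top" or "wrist"; returns a dict with "color" (400x640x3 uint8, blue, green, red), "depth" (400x640 float32, mm along the optical axis (not along the pixel's ray), 0 where there is no reading), "mtx" (3x3 intrinsics, pixels), "T" (4x4, takes a point from camera to world coordinates); the wrist camera has in their place "hand_eye" (4x4, takes a point from camera to tool coordinates, whose origin is the TCP and whose axes are the flange's). Camera axes: x right, y down, z forward; pixel columns grow to the right and rows downward; lengths in mm; the calibration is good to about 2 mm. The wrist camera is an equidistant fisheye: a pixel r from the principal point sees the ray r / f radians off the axis. A picture is of the moment at which its call begins: read the wrist's pose just before it.
- r.hand_in(): hands the job in; it is judged then, once.
The state is a dict: "time": time; "joint_pos": joint angles; "qd": joint speeds; "joint_efforts": joint torques, N m; "tool_pos": TCP position; "tcp_rot": TCP orientation; "ft_force": force on the tool from outside, world axes, zero at the start; "wrist_torque": the same for the moment, N m; "finger_gap": finger opening in mm; "grip_force": force on a finger pad.
Only numpy, scipy, OpenCV 4.12 (cv2) and the standard library are available. Lean on these libraries where they do the work, as an engineer would, in place of code of your own. Each camera call takes 0.05 s, during which the arm holds its last target. There are 200 camera calls.

## Working session

There is one attempt and no reset: what is moved stays moved. The work goes in short steps, Python scripts to look and compute and a tool call to move; the robot and the scene stay as the last step left them, time stands still between calls to the robot, and variables do not carry over. Pictures are saved under pics/ and viewed, at most 10 in all, crops included, and the job is handed in when it is done.

Besides the shell and the picture viewer there is one more tool, called after "Call:" as name(argument=value, ...) on one line, values as JSON. apply_moves: Moves the arm, as the interface text tells. Its arguments: {"type":"object","properties":{"steps":{"type":"array"},"squeeze":{"type":"number"}},"required":["steps"]}

```bash
ls; mkdir -p pics
python3 - <<'E'
from bench import r
import cv2,numpy as np
s=r.sense();print(s)
for n in("top","side"):
    p=r.snapshot(n);np.savez(f"{n}0.npz",**p);cv2.imwrite(f"pics/{n}0.png",p["color"]);print(n,p["mtx"].round(1).tolist(),p["T"].round(3).tolist())
E
```

```text
pics
{'time': 0.0, 'joint_pos': array([-7.33623892e+01,  7.51678677e+00,  8.53304390e+01,  4.40002855e-04,
        8.72623776e+01, -4.89429858e+00]), 'qd': array([ 0.01544013, -0.07598175,  0.06124872, -0.06281828,  0.13252798,
       -0.0343163 ]), 'joint_efforts': array([ 5.64682596e-04, -5.69391596e+01, -5.00558174e+01, -3.36506237e-04,
        1.48060906e-02,  3.43906152e-05]), 'tool_pos': array([ 220.06040147, -557.57962631,  230.21583206]), 'tcp_rot': array([-1.79890834e+02, -9.78896857e-03,  2.15318786e+01]), 'ft_force': array([-0.00475843,  0.44983281, -0.31004848]), 'wrist_torque': array([-0.01177171, -0.01588626,  0.02114091]), 'grip_force': 0.0, 'finger_gap': 85.00067864699147}
top [[516.4, 0.0, 317.0], [0.0, 516.4, 198.4], [0.0, 0.0, 1.0]] [[0.01, -0.999, 0.043, 461.919], [-1.0, -0.01, 0.008, -19.83], [-0.008, -0.043, -0.999, 1460.757], [0.0, 0.0, 0.0, 1.0]]
side [[453.6, 0.0, 314.0], [0.0, 453.6, 198.8], [0.0, 0.0, 1.0]] [[-0.933, -0.261, 0.248, 218.548], [-0.36, 0.667, -0.653, 798.425], [0.005, -0.698, -0.716, 980.321], [0.0, 0.0, 0.0, 1.0]]
```

View pics/top0.png

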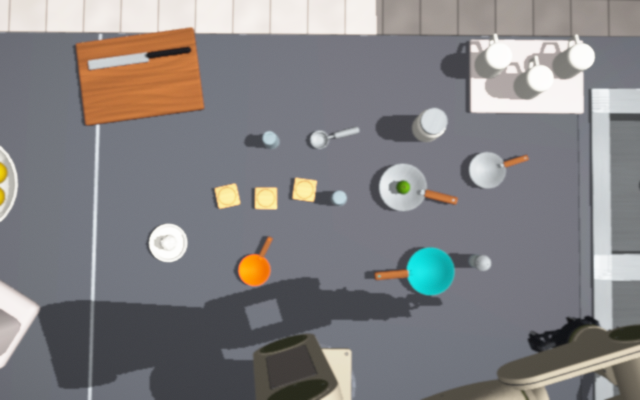

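View pics/side0.png

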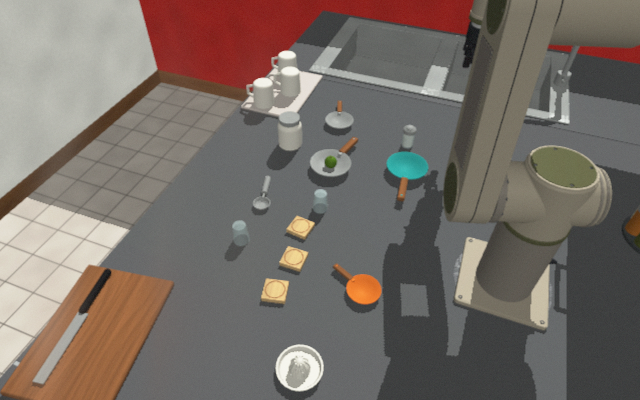

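The top picture shows the coasters at (227,196), (266,198) and (305,189). The dish candidates are the steel pan with the lime at (403,187), a smaller steel pan at (487,170), an orange pan at (254,269) and a turquoise pan at (431,271). The larger steel pan with the lime fits, because it is neither orange nor turquoise and is the larger of the two steel ones. The side picture agrees: lime dish at (330,164), smaller steel pan at (339,121), coasters at (275,291), (293,259) and (300,227). Next I'll measure these and check a crop.

```bash
cat > h.py <<'E'
import numpy as np,cv2
from scipy.spatial.transform import Rotation as R
def cast(uv,mtx,T,z,fish=False):
    uv=np.atleast_2d(np.asarray(uv,float)); d=(uv-[mtx[0,2],mtx[1,2]])/[mtx[0,0],mtx[1,1]]
    if fish:
        th=np.hypot(*d.T)[:,None]; d=np.hstack([d/np.maximum(th,1e-9)*np.sin(th),np.cos(th)])
    else: d=np.hstack([d,np.ones((len(d),1))])
    w=d@T[:3,:3].T; o=T[:3,3]
    return o+w*((z-o[2])/w[:,2])[:,None]
def tcp(s):
    T=np.eye(4);T[:3,:3]=R.from_euler('xyz',s["tcp_rot"],degrees=True).as_matrix();T[:3,3]=s["tool_pos"];return T
def blobs(img,lo,hi,amin,amax=1e9,close=5):
    m=cv2.inRange(cv2.cvtColor(img,cv2.COLOR_BGR2HSV),np.array(lo),np.array(hi))
    m=cv2.morphologyEx(m,cv2.MORPH_CLOSE,np.ones((close,close)))
    c,_=cv2.findContours(m,cv2.RETR_EXTERNAL,cv2.CHAIN_APPROX_NONE)
    return [k for k in c if amin<cv2.contourArea(k)<amax]
def rect(P):
    (x,y),(w,h),a=cv2.minAreaRect(P[:,:2].astype(np.float32)); a=(a+45)%90-45
    return np.round([x,y,w,h,a],1)
E
python3 - <<'E'
from h import *
p=dict(np.load("top0.npz"));s=dict(np.load("side0.npz"))
for n,q,a in(("top",p,200),("side",s,150)):
    for c in blobs(q["color"],(12,60,150),(30,200,255),a,900):
        P=cast(c[:,0],q["mtx"],q["T"],14);print(n,"coaster",c[:,0].mean(0).round(),rect(P))
    for c in blobs(q["color"],(35,100,40),(75,255,255),30,600):
        u=c[:,0].mean(0);print(n,"lime",u.round(),cast(u,q["mtx"],q["T"],26).round(1))
    for c in blobs(q["color"],(3,100,60),(16,230,220),80,900,3):
        P=cast(c[:,0],q["mtx"],q["T"],28);f=cv2.minAreaRect(P[:,:2].astype(np.float32));print(n,"brown",c[:,0].mean(0).round(),np.round(f[0]+f[1]+(f[2],),1))
cv2.imwrite("pics/dish.png",cv2.resize(p["color"][100:310,360:540],None,fx=2.8,fy=2.8,interpolation=cv2.INTER_CUBIC))
for n,u,z in(("glass_near",(339,198),31),("glass_far",(270,140),31),("jar",(431,127),55),("salt",(483,262),40)):
    print(n,cast(u,p["mtx"],p["T"],z).round())
E
```

```text
top coaster [266. 198.] [524.4 136.1  61.8  64.6   0.6]
top coaster [227. 196.] [529.9 244.3  63.6  65.1  13.1]
top coaster [304. 189.] [549.7  27.9  64.8  63.2  -7.6]
top lime [403. 187.] [[ 558.9 -246.9   26. ]]
top brown [391. 274.] [ 317.  -213.5   22.6   91.3    5.8]
top brown [256. 263.] [350.7 162.6  89.6 133.8  87.3]
top brown [441. 197.] [ 531.3 -351.6   89.8   22.3   76.5]
top brown [516. 160.] [ 635.6 -559.2   16.7   67.8   19. ]
side coaster [275. 290.] [530.4 247.3  61.   62.6  13.4]
side coaster [354. 285.] [356.4 158.1  53.4 138.  -44. ]
side coaster [293. 257.] [ 5.264e+02  1.386e+02  6.400e+01  5.980e+01 -2.000e-01]
side coaster [300. 226.] [551.   31.8  65.9  60.8  -8.3]
side lime [330. 161.] [[ 560.5 -246.6   26. ]]
side brown [634. 224.] [-316.4 -313.4  109.4   34.9   84.4]
side brown [402. 189.] [ 316.4 -205.6   21.8   99.2    5.1]
side brown [ 21. 190.] [1371.7  209.3   64.6  223.6    0. ]
side brown [349. 145.] [ 530.5 -346.6   89.6   24.8   77. ]
glass_near [[526. -69.  31.]]
glass_far [[686. 124.  31.]]
jar [[ 722. -319.   55.]]
salt [[ 354. -464.   40.]]
```

View pics/dish.png

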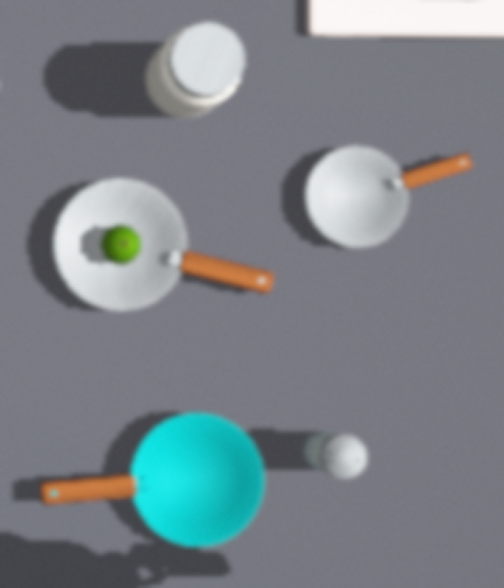

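The crop confirms it: the dish is the larger steel one with the lime, at crop (122,243), and its handle runs to the lower right. Next I'll move over the coasters.

```bash
cat >> h.py <<'E'
def plan(p0,y0,p1,y1,N):
    """constant row (tool shift mm, turn units) taking a down-pointing tool from p0,yaw0 to p1,yaw1 in N rows"""
    dy=(y1-y0)/N; A=sum(R.from_euler('xyz',[180,0,y0+k*dy],degrees=True).as_matrix() for k in range(N))
    d=np.linalg.solve(A,np.array(p1,float)-np.array(p0,float)); return np.round(d,2).tolist(),round(-dy/5,4)
E
python3 - <<'E'
from h import *
print(plan([220.2,-558.1,231.3],21.53,[525,137,205],90,24))
E
```

```text
([32.85, -6.97, 1.1], -0.5706)
```

Call:
apply_moves(steps=[[1, 32.85, -6.97, 1.1, 0, 0, -0.57], [1, 32.85, -6.97, 1.1, 0, 0, -0.57], [1, 32.85, -6.97, 1.1, 0, 0, -0.57], [1, 32.85, -6.97, 1.1, 0, 0, -0.57], [1, 32.85, -6.97, 1.1, 0, 0, -0.57], [1, 32.85, -6.97, 1.1, 0, 0, -0.57], [1, 32.85, -6.97, 1.1, 0, 0, -0.57], [1, 32.85, -6.97, 1.1, 0, 0, -0.57]], squeeze=40)

```text
time: 0.9
tool_pos: [414.5, -373.1, 221.9]
tcp_rot: [-179.9, -0.0, 44.5]
ft_force: [1.1, -0.6, 0.8]
finger_gap: 85.3
grip_force: 0.0
```

Call:
apply_moves(steps=[[1, 32.85, -6.97, 1.1, 0, 0, -0.57], [1, 32.85, -6.97, 1.1, 0, 0, -0.57], [1, 32.85, -6.97, 1.1, 0, 0, -0.57], [1, 32.85, -6.97, 1.1, 0, 0, -0.57], [1, 32.85, -6.97, 1.1, 0, 0, -0.57], [1, 32.85, -6.97, 1.1, 0, 0, -0.57], [1, 32.85, -6.97, 1.1, 0, 0, -0.57], [1, 32.85, -6.97, 1.1, 0, 0, -0.57]])

```text
time: 1.7
tool_pos: [521.3, -128.6, 213.2]
tcp_rot: [-180.0, 0.0, 67.3]
ft_force: [0.5, 0.5, 0.3]
finger_gap: 85.8
grip_force: 0.0
```

Call:
apply_moves(steps=[[1, 32.85, -6.97, 1.1, 0, 0, -0.58], [1, 32.85, -6.97, 1.1, 0, 0, -0.57], [1, 32.85, -6.97, 1.1, 0, 0, -0.57], [1, 32.85, -6.97, 1.1, 0, 0, -0.57], [1, 32.85, -6.97, 1.1, 0, 0, -0.57], [1, 32.85, -6.97, 1.1, 0, 0, -0.57], [1, 32.85, -6.97, 1.1, 0, 0, -0.57], [1, 32.85, -6.97, 1.1, 0, 0, -0.57]])

```text
time: 2.5
tool_pos: [524.8, 138.1, 204.4]
tcp_rot: [-180.0, 0.0, 90.1]
ft_force: [0.1, 0.5, 0.1]
finger_gap: 85.0
grip_force: 0.0
```

Run:
```python
from h import *
from bench import r
s=r.sense();p=r.snapshot("wrist");np.savez("w1.npz",T0=tcp(s),**p);cv2.imwrite("pics/w1.png",p["color"])
print(s["tool_pos"],s["tcp_rot"],p["mtx"].round(1).tolist(),p["hand_eye"].round(3).tolist())
T=tcp(s)@p["hand_eye"]
for c in blobs(p["color"],(12,60,120),(30,220,255),800,60000,9):
    P=cast(c[:,0],p["mtx"],T,14,True);print(c[:,0].mean(0).round(),rect(P))
```

```text
[524.76523493 138.12248007 204.35006136] [-1.79957004e+02  6.28439865e-03  9.00976020e+01] [[309.7, 0.0, 316.3], [0.0, 309.7, 198.2], [0.0, 0.0, 1.0]] [[0.002, -0.96, -0.278, 71.406], [1.0, 0.002, -0.0, 0.413], [0.001, -0.278, 0.96, -142.822], [0.0, 0.0, 0.0, 1.0]]
[337. 261.] [550.7  32.3  68.1  61.1  -6.7]
[317. 173.] [5.254e+02 1.406e+02 6.040e+01 6.420e+01 3.000e-01]
[158. 160.] [348.7 165.   87.1 140.2  -2.7]
[321.  75.] [529.1 248.8  60.5  65.6  13.7]
[575.  22.] [895.7 368.8 257.3  82.2  18. ]
```

View pics/w1.png

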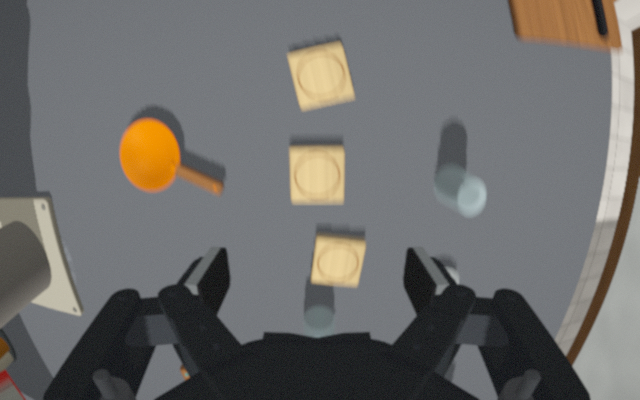

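Mid coaster at (317,173) sits right under the tool at about (525,138), yaw about 0.3°. Left is at (321,75) and right at (337,261). First I'll grip mid in place to square it and fix its reference.

Call:
apply_moves(steps=[[1, 0, 0, 30, 0, 0, 0], [1, 0, 0, 35, 0, 0, 0], [1, 0, 0, 35, 0, 0, 0], [1, 0, 0, 35, 0, 0, 0], [1, 0, 0, 30, 0, 0, 0], [1, 0, 0, 25, 0, 0, 0], [1, 0, 0, 14, 0, 0, 0], [0.7, 0, 0, 1.5, 0, 0, 0]], squeeze=25)

```text
time: 3.35
tool_pos: [523.3, 136.3, -2.9]
tcp_rot: [-179.8, 0.0, 90.0]
ft_force: [-0.3, 0.1, 1.2]
finger_gap: 73.7
grip_force: 0.0
```

Call:
apply_moves(steps=[[0.35, 0, 0, 0, 0, 0, 0], [0.2, 0, 0, 0, 0, 0, 0], [0.2, 0, 0, 0, 0, 0, 0], [0.2, 0, 0, 0, 0, 0, 0], [0.2, 0, 0, 0, 0, 0, 0], [0.2, 0, 0, 0, 0, 0, 0], [0.2, 0, 0, 0, 0, 0, 0], [0.2, 0, 0, 0, 0, 0, 0]])

```text
time: 4.15
tool_pos: [525.8, 136.9, 0.1]
tcp_rot: [179.9, -0.0, 90.0]
ft_force: [-0.9, -0.5, 5.4]
finger_gap: 59.4
grip_force: 28.8
```

```bash
cat >> h.py <<'E'
def run(p,y,rows):
    """commanded pose after rows [(n,dx,dy,dz,turn)]"""
    p=np.array(p,float)
    for n,dx,dy,dz,t in rows:
        for _ in range(n):
            p=p+R.from_euler('xyz',[180,0,y],degrees=True).apply([dx,dy,dz]); y-=5*t
    return p.round(2).tolist(),round(y,3)
E
python3 - <<'E'
from h import *
p,y=run([220.23,-558.125,231.292],21.532,[(16,32.85,-6.97,1.1,-.57),(1,32.85,-6.97,1.1,-.58),(7,32.85,-6.97,1.1,-.57),(1,0,0,205.5,0)]);print(p,y)
q=[p[0],p[1],50]
print(plan(q,y,[529.8,247.5,50],103.4,6))
E
```

```text
[525.28, 136.8, -0.61] 89.982
([18.33, 2.55, 0.0], -0.4473)
```

Call:
apply_moves(steps=[[0.8, 0, 0, 0, 0, 0, 0], [1, 0, 0, 0, 0, 0, 0], [1, 0, 0, -20, 0, 0, 0], [1, 0, 0, -30, 0, 0, 0], [1, 18.33, 2.55, 0, 0, 0, -0.447], [1, 18.33, 2.55, 0, 0, 0, -0.447], [1, 18.33, 2.55, 0, 0, 0, -0.447], [1, 18.33, 2.55, 0, 0, 0, -0.447]])

```text
time: 4.95
tool_pos: [531.0, 211.1, 49.1]
tcp_rot: [-180.0, 0.0, 99.0]
ft_force: [0.4, 0.5, -0.3]
finger_gap: 85.6
grip_force: 0.0
```

Call:
apply_moves(steps=[[1, 18.33, 2.55, 0, 0, 0, -0.447], [1, 18.33, 2.55, 0, 0, 0, -0.447], [1, 0, 0, 0, 0, 0, 0], [1, 0, 0, 18, 0, 0, 0], [1, 0, 0, 18, 0, 0, 0], [1, 0, 0, 12, 0, 0, 0], [0.7, 0, 0, 2, 0, 0, 0], [0.35, 0, 0, 0, 0, 0, 0]])

```text
time: 5.75
tool_pos: [529.5, 247.0, -1.0]
tcp_rot: [-179.9, 0.0, 103.4]
ft_force: [0.2, 0.5, 2.6]
finger_gap: 59.9
grip_force: 2.7
```

Call:
apply_moves(steps=[[0.2, 0, 0, 0, 0, 0, 0], [0.2, 0, 0, 0, 0, 0, 0], [0.2, 0, 0, 0, 0, 0, 0], [0.2, 0, 0, 0, 0, 0, 0], [0.2, 0, 0, 0, 0, 0, 0], [0.2, 0, 0, 0, 0, 0, 0], [0.2, 0, 0, 0, 0, 0, 0], [0.2, 0, 0, 0, 0, 0, 0]])

```text
time: 6.55
tool_pos: [529.8, 247.5, -0.6]
tcp_rot: [-180.0, -0.0, 103.4]
ft_force: [0.8, -0.1, -0.3]
finger_gap: 59.5
grip_force: 28.5
```

Run:
```python
from h import *
p,y=run([525.28,136.8,49.39],89.982,[(6,18.33,2.55,0,-.447),(1,0,0,50,0)]);print(p,y)
print(plan(p,y,[525.28,210.3,p[2]],90,6))
```

```text
[529.82, 247.5, -0.61] 103.392
([-6.05, -1.6, -0.0], 0.4464)
```

Call:
apply_moves(steps=[[0.2, 0, 0, -3, 0, 0, 0], [0.2, -6.05, -1.6, 0, 0, 0, 0.446], [0.2, -6.05, -1.6, 0, 0, 0, 0.446], [0.2, -6.05, -1.6, 0, 0, 0, 0.446], [0.2, -6.05, -1.6, 0, 0, 0, 0.446], [0.2, -6.05, -1.6, 0, 0, 0, 0.446], [0.2, -6.05, -1.6, 0, 0, 0, 0.446], [0.2, 0, 0, 3, 0, 0, 0]])

```text
time: 7.35
tool_pos: [525.4, 209.5, -0.4]
tcp_rot: [180.0, 0.0, 89.9]
ft_force: [-0.7, -0.0, -1.9]
finger_gap: 59.2
grip_force: 28.5
```

Run:
```python
from h import *
from bench import r
S=[r.sense()]
p=r.snapshot("wrist");S.append(r.sense());np.savez("w2.npz",T0=tcp(S[0]),**p)
for s in S:print(s["tool_pos"].round(1),s["tcp_rot"].round(2),s["finger_gap"],s["ft_force"].round(1))
cv2.imwrite("pics/w2.png",cv2.resize(p["color"][120:360,200:440],None,fx=2.5,fy=2.5,interpolation=cv2.INTER_CUBIC))
```

```text
[ 5.254e+02  2.095e+02 -4.000e-01] [179.98   0.    89.85] 59.21150974510639 [-0.7 -0.  -1.9]
[525.5 209.8  -0.7] [179.97   0.    89.95] 59.30421010827969 [ 0.4 -1.1  0.1]
```

View pics/w2.png

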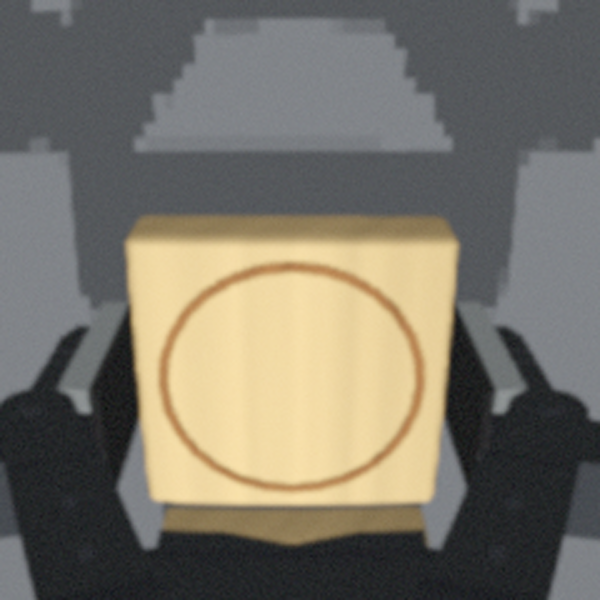

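The crop shows the left coaster squared in the grip, its top face spanning crop rows 243–500. Mid shows just behind it from row 508. I'll convert the edges.

Run:
```python
from h import *
p=dict(np.load("w2.npz"));T=tcp({"tcp_rot":[180,0,89.98],"tool_pos":[525.28,210.3,-.61]})@p["hand_eye"]
g=p["color"].mean(2)
for c in(290,310,330,345):print(c,g[[*range(208,224)],c].round(),g[[*range(314,340)],c].round())
for v in(217,320,322,323.5,330,334):print(v,cast((316,v),p["mtx"],T,14,True).round(1)[0],cast((316,v),p["mtx"],T,0,True).round(1)[0])
for u in(200+127/2.5,200+458/2.5):print(u,cast((u,217.2),p["mtx"],T,14,True).round(1)[0])
```

```text
290 [115. 115. 116. 118. 120. 126. 139. 152. 171. 188. 201. 208. 209. 209.
 209. 211.] [212. 210. 211. 209. 210. 209. 200. 175. 130. 105. 111. 112. 117. 115.
 114. 118. 112. 113. 103.  72.  44.  36.  38.  33.  34.  34.]
310 [118. 121. 118. 118. 122. 127. 137. 148. 166. 184. 197. 204. 208. 208.
 207. 204.] [139. 147. 176. 201. 210. 208. 204. 181. 139. 104. 111. 116. 119. 117.
 119. 119. 116. 119. 118. 116. 119. 113.  93.  63.  46.  39.]
330 [117. 120. 123. 120. 123. 132. 138. 148. 166. 182. 197. 205. 207. 207.
 209. 209.] [154. 183. 201. 208. 210. 208. 203. 181. 136. 105. 110. 116. 120. 121.
 120. 120. 122. 121. 120. 121. 110.  84.  53.  33.  29.  35.]
345 [117. 115. 115. 114. 114. 121. 129. 143. 159. 179. 192. 199. 204. 203.
 203. 202.] [208. 208. 207. 207. 209. 204. 199. 170. 130. 104. 107. 109. 109. 110.
 109. 112. 111. 108.  91.  62.  36.  35.  43.  37.  38.  32.]
217 [525.5 236.   14. ] [525.5 231.    0. ]
320 [525.6 179.   14. ] [525.6 167.8   0. ]
322 [525.6 177.6  14. ] [525.6 166.3   0. ]
323.5 [525.6 176.6  14. ] [525.6 165.1   0. ]
330 [525.6 172.   14. ] [525.6 160.1   0. ]
334 [525.6 169.1  14. ] [525.6 156.8   0. ]
250.8 [496.5 235.7  14. ]
383.2 [555.5 235.8  14. ]
```

Run:
```python
from h import *
p,y=run([529.82,247.5,-.61],103.392,[(6,-6.05,-1.6,0,.446),(5,-2.8,0,0,0)]);print(p,y)
print(plan([p[0],p[1],50],y,[550.5,29.3,50],82.5,6))
```

```text
[525.26, 196.31, -0.61] 90.012
([-27.58, 5.72, 0.0], 0.2504)
```

Call:
apply_moves(steps=[[0.2, -2.8, 0, 0, 0, 0, 0], [0.2, -2.8, 0, 0, 0, 0, 0], [0.2, -2.8, 0, 0, 0, 0, 0], [0.2, -2.8, 0, 0, 0, 0, 0], [0.2, -2.8, 0, 0, 0, 0, 0], [0.2, 0, 0, 0, 0, 0, 0], [0.5, 0, 0, 0, 0, 0, 0], [1, 0, 0, 0, 0, 0, 0]])

```text
time: 8.2
tool_pos: [525.4, 196.4, -0.5]
tcp_rot: [180.0, -0.0, 90.0]
ft_force: [0.1, 0.6, 0.3]
finger_gap: 77.0
grip_force: 0.0
```

Now up and over to the right coaster, with a wrist look on the way at the right place.

Call:
apply_moves(steps=[[1, 0, 0, 0, 0, 0, 0], [1, 0, 0, -25, 0, 0, 0], [1, 0, 0, -35, 0, 0, 0], [1, -27.58, 5.72, 0, 0, 0, 0.25], [1, -27.58, 5.72, 0, 0, 0, 0.25], [1, -27.58, 5.72, 0, 0, 0, 0.25], [1, -27.58, 5.72, 0, 0, 0, 0.25], [1, -27.58, 5.72, 0, 0, 0, 0.25]])

```text
time: 9.0
tool_pos: [548.0, 56.4, 59.6]
tcp_rot: [180.0, -0.0, 83.7]
ft_force: [-0.3, 0.5, 0.5]
finger_gap: 85.2
grip_force: 0.0
```

Call:
apply_moves(steps=[[1, -27.58, 5.72, 0, 0, 0, 0.25], [1, 0, 0, 0, 0, 0, 0], [1, 0, 0, 0, 0, 0, 0], [1, 0, 0, 0, 0, 0, 0], [1, 0, 0, 0, 0, 0, 0], [1, 0, 0, 0, 0, 0, 0], [1, 0, 0, 0, 0, 0, 0], [1, 0, 0, 0, 0, 0, 0]])

```text
time: 9.8
tool_pos: [550.5, 29.7, 59.4]
tcp_rot: [-180.0, -0.0, 82.5]
ft_force: [0.7, 0.5, -0.6]
finger_gap: 85.5
grip_force: 0.0
```

Run:
```python
from h import *
from bench import r
p,y=run([525.26,196.31,59.39],90.012,[(6,-27.58,5.72,0,.25)]);print(p,y)
q=r.snapshot("wrist");s=r.sense();print(s["tool_pos"],s["tcp_rot"])
np.savez("w3.npz",**q)
T=tcp({"tcp_rot":[180,0,y],"tool_pos":p})@q["hand_eye"];T[2,3]+=2
t=r.snapshot("top");d=r.snapshot("side")
for n,q,T,f in(("w",q,T,1),("t",t,t["T"],0),("s",d,d["T"],0)):
  for c in blobs(q["color"],(12,60,165),(30,220,255),150,30000,9 if f else 3):
    P=cast(c[:,0],q["mtx"],T,14,f);print(n,c[:,0].mean(0).round(),rect(P),P[:,:2].min(0).round(1),P[:,:2].max(0).round(1))
q=dict(np.load("w3.npz"));cv2.imwrite("pics/w3.png",np.hstack([q["color"][:,160:480],cv2.resize(d["color"][200:330,230:350],(320,347))[:347].copy() if 0 else cv2.copyMakeBorder(cv2.resize(d["color"][190:330,230:350],(320,373)),0,27,0,0,0)]))
```

```text
[550.53, 29.33, 59.39] 82.512
[550.54048452  29.57096103  59.4157809 ] [ 1.79996688e+02 -8.19328681e-04  8.25343442e+01]
w [317. 224.] [551.1  25.9  59.4  60.4  -7.4] [518.2  -7.1] [584.2  58.8]
w [ 39. 107.] [333.3 146.5  88.2 143.1  39.9] [265.8 115.9] [409.8 209. ]
w [250.  62.] [525.7 142.7  59.4  82.7   1.7] [495.4 102. ] [555.8 183.5]
t [392. 274.] [ 315.1 -218.1   16.3   87.5    5.8] [ 304.6 -261.1] [ 324.9 -174.9]
t [247. 198.] [523.9 189.2  69.6  59.2  -2. ] [493.2 154.4] [552.3 224.5]
t [140.  75.] [870.4 499.6 236.4 335.8   8.6] [731.9 319.8] [1010.2  680.5]
s [ 50. 338.] [953.  547.1  23.6 166.8   9.4] [935.9 465.5] [972.8 628.9]
s [ 71. 349.] [896.4 525.9  31.4 287.8  10.2] [857.2 386. ] [931.3 670.1]
s [125. 312.] [834.  429.9  22.4 201.7  12.6] [820.8 332.2] [859.6 530.3]
s [363. 289.] [325.  164.7  82.5  82.7  18.2] [283.4 123.2] [367.8 207. ]
s [116. 289.] [895.1 390.3  37.8 113.   20.8] [873.3 337.5] [929.4 449.5]
s [293. 253.] [532.9 126.6  46.6  42.6   1.6] [510.  104.8] [556.1 148. ]
s [300. 226.] [551.1  30.   60.5  60.2  -8.3] [519.7  -2.6] [583.6  63. ]
```

View pics/w3.png

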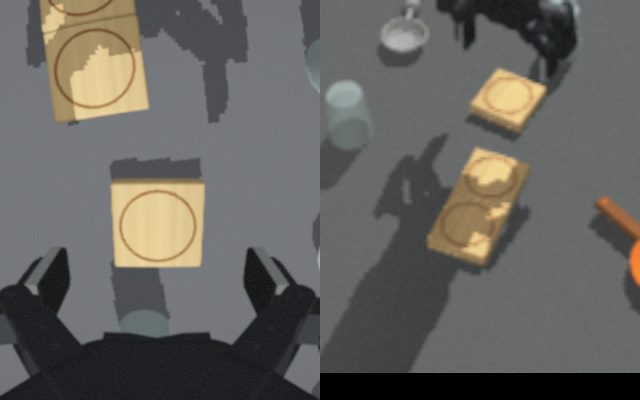

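Left and mid touch: the seam at (88,22) in the left half has no gap. The right coaster, at (157,224), lies centred under the gripper. I'll grip it and bring it in.

Run:
```python
from h import *
print(plan([550.53,29.33,2],82.512,[525.26,64,2],90.012,6))
```

```text
([5.44, -4.64, -0.0], -0.25)
```

Call:
apply_moves(steps=[[1, 0, 0, 20, 0, 0, 0], [1, 0, 0, 23, 0, 0, 0], [1, 0, 0, 15, 0, 0, 0], [0.7, 0, 0, 2, 0, 0, 0], [0.35, 0, 0, 0, 0, 0, 0], [0.2, 0, 0, 0, 0, 0, 0], [0.2, 0, 0, 0, 0, 0, 0], [0.2, 0, 0, 0, 0, 0, 0]])

```text
time: 10.75
tool_pos: [551.2, 29.3, 0.3]
tcp_rot: [179.9, -0.0, 82.5]
ft_force: [0.9, -0.1, -0.3]
finger_gap: 59.2
grip_force: 28.4
```

Call:
apply_moves(steps=[[0.2, 0, 0, 0, 0, 0, 0], [0.2, 0, 0, -3, 0, 0, 0], [0.2, 5.44, -4.64, 0, 0, 0, -0.25], [0.2, 5.44, -4.64, 0, 0, 0, -0.25], [0.2, 5.44, -4.64, 0, 0, 0, -0.25], [0.2, 5.44, -4.64, 0, 0, 0, -0.25], [0.2, 5.44, -4.64, 0, 0, 0, -0.25], [0.2, 5.44, -4.64, 0, 0, 0, -0.25]])

```text
time: 11.55
tool_pos: [524.8, 64.6, 2.3]
tcp_rot: [-180.0, -0.0, 90.1]
ft_force: [-0.1, 0.2, -0.1]
finger_gap: 59.1
grip_force: 28.5
```

Call:
apply_moves(steps=[[0.2, 0, 0, 3, 0, 0, 0], [0.2, 3, 0, 0, 0, 0, 0], [0.2, 3, 0, 0, 0, 0, 0], [0.2, 3, 0, 0, 0, 0, 0], [0.2, 3, 0, 0, 0, 0, 0], [0.2, 3, 0, 0, 0, 0, 0], [0.2, 0, 0, 0, 0, 0, 0], [0.2, 0, 0, 0, 0, 0, 0]])

```text
time: 12.35
tool_pos: [525.3, 79.2, -0.6]
tcp_rot: [180.0, -0.0, 90.0]
ft_force: [0.1, 0.7, -0.0]
finger_gap: 59.2
grip_force: 28.5
```

Call:
apply_moves(steps=[[0.5, 0, 0, 0, 0, 0, 0], [1, 0, 0, 0, 0, 0, 0], [1, 0, 0, 0, 0, 0, 0], [1, 0, 0, -25, 0, 0, 0], [1, 0, 0, -40, 0, 0, 0], [1, 0, 0, -45, 0, 0, 0], [1, -10, 0, -45, 0, 0, 0], [1, -10, 0, -30, 0, 0, 0]])

```text
time: 13.15
tool_pos: [526.3, 58.9, 188.3]
tcp_rot: [179.8, -0.0, 90.0]
ft_force: [1.1, -1.0, 0.2]
finger_gap: 85.4
grip_force: 0.0
```

Run:
```python
from h import *
from bench import r
s=r.sense();print(s["tool_pos"].round(1),s["tcp_rot"].round(2))
q=r.snapshot("wrist");T=tcp({"tcp_rot":[180,0,90],"tool_pos":[525.26,59,184.4]})@q["hand_eye"]
np.savez("w4.npz",**q)
for c in blobs(q["color"],(8,50,60),(30,220,255),1500,60000,5):
    P=cast(c[:,0],q["mtx"],T,14,True);print(c[:,0].mean(0).round(),rect(P))
i=q["color"][40:300,230:410]
cv2.imwrite("pics/w4.png",cv2.resize(i,None,fx=2.3,fy=2.3,interpolation=cv2.INTER_CUBIC))
```

```text
[526.3  58.9 188.3] [179.77  -0.    90.05]
[153. 100.] [346.5 161.5  89.3 145.7  -3.6]
[620. 197.] [ 1.0483e+03  1.0000e-01  6.4550e+02  5.2900e+01 -6.0000e-01]
[314. 106.] [5.236e+02 1.360e+02 6.090e+01 1.813e+02 1.000e-01]
```

View pics/w4.png

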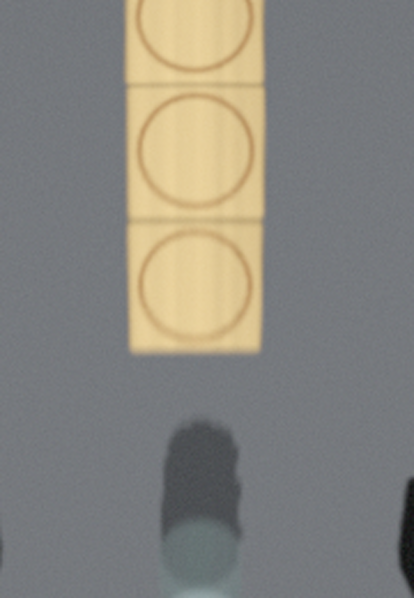

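The row is straight, with seams at crop rows 86 and 220 and no gaps. It measures 181 × 61 mm at 0.1°. Now the dish.

Run:
```python
from h import *
print(plan([525.26,59,184.4],90,[535,-344,130],76,12))
```

```text
([-33.36, 4.57, 4.53], 0.2333)
```

Call:
apply_moves(steps=[[1, -33.36, 4.57, 4.53, 0, 0, 0.233], [1, -33.36, 4.57, 4.53, 0, 0, 0.233], [1, -33.36, 4.57, 4.53, 0, 0, 0.233], [1, -33.36, 4.57, 4.53, 0, 0, 0.233], [1, -33.36, 4.57, 4.53, 0, 0, 0.233], [1, -33.36, 4.57, 4.53, 0, 0, 0.233], [1, -33.36, 4.57, 4.53, 0, 0, 0.233], [1, -33.36, 4.57, 4.53, 0, 0, 0.233]])

```text
time: 14.0
tool_pos: [542.5, -210.9, 147.6]
tcp_rot: [-180.0, -0.0, 80.6]
ft_force: [0.9, 1.0, 0.2]
finger_gap: 85.4
grip_force: 0.0
```

Call:
apply_moves(steps=[[1, -33.36, 4.57, 4.53, 0, 0, 0.233], [1, -33.36, 4.57, 4.53, 0, 0, 0.233], [1, -33.36, 4.57, 4.53, 0, 0, 0.233], [1, -33.36, 4.57, 4.53, 0, 0, 0.233], [1, 0, 0, 0, 0, 0, 0], [1, 0, 0, 0, 0, 0, 0], [1, 0, 0, 0, 0, 0, 0], [1, 0, 0, 0, 0, 0, 0]])

```text
time: 14.8
tool_pos: [535.5, -342.9, 130.2]
tcp_rot: [180.0, -0.0, 76.1]
ft_force: [0.5, -0.3, 0.0]
finger_gap: 85.3
grip_force: 0.0
```

Run:
```python
from h import *
from bench import r
p,y=run([525.26,59,184.4],90,[(12,-33.36,4.57,4.53,.233)]);print(p,y)
s=r.sense();print(s["tool_pos"].round(1),s["tcp_rot"].round(2))
q=r.snapshot("wrist");T=tcp({"tcp_rot":[180,0,y],"tool_pos":p})@q["hand_eye"];d=r.snapshot("side");np.savez("w5.npz",**q)
for n,q,T,f in(("w",q,T,1),("s",d,d["T"],0)):
  for c in blobs(q["color"],(3,100,50),(16,235,230),80,30000,3):
    P=cast(c[:,0],q["mtx"],T,28,f);g=cv2.minAreaRect(P[:,:2].astype(np.float32))
    l=cv2.fitLine(P[:,:2].astype(np.float32),cv2.DIST_L2,0,.01,.01).ravel()
    print(n,"brown",c[:,0].mean(0).round(),np.round(g[0]+g[1]+(g[2],),1),"line",np.degrees(np.arctan2(l[1],l[0])).round(1))
  for c in blobs(q["color"],(35,100,40),(75,255,255),30,9000):
    m=cv2.moments(c);u=(m["m10"]/m["m00"],m["m01"]/m["m00"]);print(n,"lime",np.round(u),cast(u,q["mtx"],T,26,f).round(1))
q=dict(np.load("w5.npz"));cv2.imwrite("pics/w5.png",q["color"])
```

```text
[535.06, -343.95, 130.04] 76.02
[ 535.5 -342.9  130.2] [ 1.7999e+02 -1.0000e-02  7.6110e+01]
w brown [317. 207.] [ 533.7 -353.4   90.1   21.1   76.5] line 76.3
w brown [ 77. 131.] [ 322.8 -218.6   29.8   90.4    5.6] line -82.7
w brown [637.  52.] [ 965.5 -251.6   74.5   19.9   68.7] line 75.1
w lime [317.  78.] [[ 559.4 -249.1   26. ]]
s brown [ 90. 340.] [859.  507.8 241.3 336.8   8.5] line -88.8
s brown [357. 284.] [348.2 172.6  88.2 134.7  88.8] line -26.6
s brown [634. 224.] [-316.3 -312.8  110.6   34.9   84.4] line 75.5
s brown [402. 189.] [ 316.5 -205.6   22.    99.2    6. ] line -84.4
s brown [ 20. 191.] [1371.7  214.1   64.6  213.9    0. ] line -78.5
s brown [348. 145.] [ 530.5 -347.6   91.5   24.8   76.5] line 77.8
s brown [158.  99.] [1189.  -278.7  432.8  531.7    2. ] line 58.0
s lime [330. 161.] [[ 560.4 -246.1   26. ]]
```

View pics/w5.png

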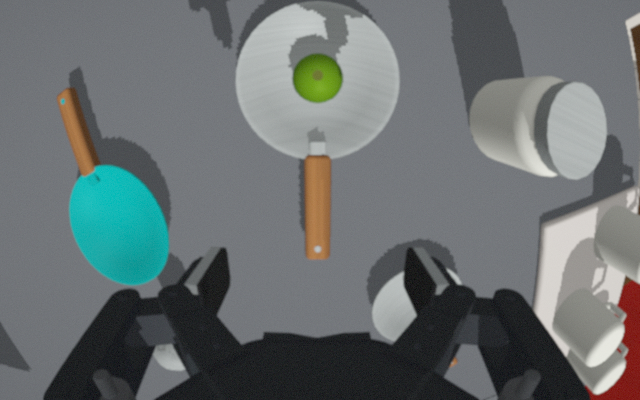

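The wrist picture shows the dish with the lime at (317,78) and the handle at (317,207), lined up with the tool. Fitted dish yaw is 76.3°, and the grip point is about (536,-344). I'll descend and grip.

Call:
apply_moves(steps=[[1, 0.1, 0.95, 15, 0, 0, -0.06], [1, 0, 0, 22, 0, 0, 0], [1, 0, 0, 22, 0, 0, 0], [1, 0, 0, 22, 0, 0, 0], [1, 0, 0, 20, 0, 0, 0], [1, 0, 0, 16, 0, 0, 0], [1, 0, 0, 8, 0, 0, 0], [0.6, 0, 0, 2.5, 0, 0, 0]], squeeze=25)

```text
time: 15.7
tool_pos: [535.5, -343.5, 1.1]
tcp_rot: [-179.9, -0.0, 76.3]
ft_force: [-0.6, 0.2, -0.5]
finger_gap: 73.3
grip_force: 0.0
```

Call:
apply_moves(steps=[[0.3, 0, 0, 0, 0, 0, 0], [0.0, 0, 0, 0, 0, 0, 0], [-0.2, 0, 0, 0, 0, 0, 0], [-0.35, 0, 0, 0, 0, 0, 0], [-0.4, 0, 0, 0, 0, 0, 0], [-0.44, 0, 0, 0, 0, 0, 0], [-0.48, 0, 0, 0, 0, 0, 0], [-0.6, 0, 0, 0, 0, 0, 0]])

```text
time: 16.5
tool_pos: [536.2, -344.2, 2.6]
tcp_rot: [180.0, 0.0, 76.3]
ft_force: [0.7, 0.0, 0.3]
finger_gap: 21.6
grip_force: 28.4
```

Call:
apply_moves(steps=[[-0.7, 0, 0, 0, 0, 0, 0], [-0.8, 0, 0, 0, 0, 0, 0], [-0.9, 0, 0, 0, 0, 0, 0], [-1, 0, 0, 0, 0, 0, 0], [-1, 0, 0, 0, 0, 0, 0], [-1, 0, 0, 0, 0, 0, 0], [-1, 0, 0, 0, 0, 0, 0], [-1, 0, 0, 0, 0, 0, 0]], squeeze=100)

```text
time: 17.3
tool_pos: [536.2, -344.2, 2.7]
tcp_rot: [180.0, 0.0, 76.3]
ft_force: [-0.8, -0.8, 3.3]
finger_gap: 20.3
grip_force: 97.7
```

Run:
```python
from h import *
from bench import r
p,y=run([535.06,-343.95,130.04],76.02,[(1,.1,.95,127.5,-.06)]);print(p,y)
s=r.sense();print(s["tool_pos"].round(1),s["tcp_rot"].round(2),s["ft_force"].round(1),s["wrist_torque"].round(2),s["joint_pos"].round(1))
q=r.snapshot("wrist");d=r.snapshot("side")
for n,q,T,f in(("w",q,tcp({"tcp_rot":[180,0,y],"tool_pos":p})@q["hand_eye"],1),("s",d,d["T"],0)):
  for c in blobs(q["color"],(35,100,40),(75,255,255),30,20000):
    m=cv2.moments(c);u=(m["m10"]/m["m00"],m["m01"]/m["m00"]);print(n,"lime",np.round(u),cast(u,q["mtx"],T,26,f).round(1))
a=np.radians(2.5);c=100
print("chord rows /2.5deg yaw-: ",c*(1-np.cos(a)),c*np.sin(a))
```

```text
[536.01, -344.08, 2.54] 76.32
[ 536.2 -344.2    2.7] [1.7999e+02 1.0000e-02 7.6330e+01] [-0.8 -0.8  3.3] [ 0.07  0.06 -0.  ] [-37.3  25.1  89.3  -0.   65.6 -23.6]
w lime [316.  43.] [[ 559.4 -248.7   26. ]]
s lime [330. 162.] [[ 560.  -244.9   26. ]]
chord rows /2.5deg yaw-:  0.09517784181422018 4.3619387365336
```

Firm grip at 98 N with the lime unmoved. I'll lift gently by 90 mm.

Call:
apply_moves(steps=[[-1, 0, 0, -1, 0, 0, 0], [-1, 0, 0, -2, 0, 0, 0], [-1, 0, 0, -4, 0, 0, 0], [-1, 0, 0, -6, 0, 0, 0], [-1, 0, 0, -8, 0, 0, 0], [-1, 0, 0, -8, 0, 0, 0], [-1, 0, 0, -8, 0, 0, 0], [-1, 0, 0, -8, 0, 0, 0]])

```text
time: 18.2
tool_pos: [536.3, -344.3, 48.6]
tcp_rot: [180.0, 0.0, 76.3]
ft_force: [-0.2, 0.1, -2.8]
finger_gap: 20.1
grip_force: 98.0
```

Call:
apply_moves(steps=[[-1, 0, 0, -8, 0, 0, 0], [-1, 0, 0, -8, 0, 0, 0], [-1, 0, 0, -8, 0, 0, 0], [-1, 0, 0, -8, 0, 0, 0], [-1, 0, 0, -6, 0, 0, 0], [-1, 0, 0, -4, 0, 0, 0], [-1, 0, 0, -2, 0, 0, 0], [-1, 0, 0, -1, 0, 0, 0]])

```text
time: 19.0
tool_pos: [536.0, -344.1, 92.6]
tcp_rot: [-180.0, -0.0, 76.3]
ft_force: [0.6, 0.3, -3.3]
finger_gap: 20.2
grip_force: 98.0
```

```bash
cat > look.py <<'E'
from h import *
from bench import r
import sys
s=r.sense();print(s["tool_pos"].round(1),s["tcp_rot"].round(2),s["ft_force"].round(1),s["wrist_torque"].round(2),round(s["grip_force"]),s["time"])
q=r.snapshot("wrist");t=r.snapshot("top")
for c in blobs(q["color"],(35,100,40),(75,255,255),30,20000):
    m=cv2.moments(c);print("lime px",round(m["m10"]/m["m00"],1),round(m["m01"]/m["m00"],1),m["m00"])
for c in blobs(q["color"],(3,100,50),(16,235,230),1500,30000,3):
    x,y,w,h=cv2.boundingRect(c)
    if abs(x+w/2-316)<40: print("handle px",x,y,w,h)
np.savez(f"l_{sys.argv[1]}.npz",**q)
# lime and rim plane from the wrist depth, tool frame
Z=q["depth"];v,u=np.mgrid[:400,:640];d=np.stack([(u-q["mtx"][0,2])/q["mtx"][0,0],(v-q["mtx"][1,2])/q["mtx"][1,1]],-1)
th=np.hypot(d[...,0],d[...,1]);P=np.dstack([d*(np.tan(th)/np.maximum(th,1e-9))[...,None],np.ones_like(Z)])*Z[...,None]
P=P@q["hand_eye"][:3,:3].T+q["hand_eye"][:3,3]
k=(Z>0)&(abs(u-316)<8)&(v>100)&(v<330);hp=P[k];hp=hp[(hp[:,2]<-2)&(hp[:,2]>-22)]
if len(hp)>50:
    A=np.polyfit(hp[:,0],hp[:,2],1);print("handle top: x",hp[:,0].min().round(),hp[:,0].max().round(),"tool z",hp[:,2].mean().round(1),"slope deg",np.degrees(A[0]).round(2))
E
python3 look.py a
python3 - <<'E'
from h import *
q=dict(np.load("l_a.npz"));print(q["depth"][30:330:25,316].round(0))
E
```

```text
[ 536.  -344.1   92.6] [-179.99   -0.     76.33] [ 0.6  0.3 -3.3] [-0.23  0.01 -0.  ] 98 19.0
lime px 316.6 42.8 7544.0
handle px 291 197 51 142
handle top: x 37.0 76.0 tool z -12.5 slope deg 29.43
[ 88.  92. 102. 131. 131. 128. 124. 123. 125. 129. 133. 136.]
```

The lime pixel is unchanged after the lift, so there is no sag. Now I'll turn 76.3° about the dish's middle, with smooth ramps.

Call:
apply_moves(steps=[[-1, 0, -0.44, 0, 0, 0, 0.05], [-1, 0.01, -1.31, 0, 0, 0, 0.15], [-1, 0.02, -2.18, 0, 0, 0, 0.25], [-1, 0.05, -3.05, 0, 0, 0, 0.35], [-1, 0.08, -3.93, 0, 0, 0, 0.45], [-1, 0.13, -5.06, 0, 0, 0, 0.58], [-1, 0.13, -5.06, 0, 0, 0, 0.58], [-1, 0.13, -5.06, 0, 0, 0, 0.58]])

```text
time: 19.9
tool_pos: [511.4, -334.6, 92.5]
tcp_rot: [-180.0, -0.0, 61.2]
ft_force: [-0.8, 0.4, -1.7]
finger_gap: 20.2
grip_force: 98.0
```

Call:
apply_moves(steps=[[-1, 0.13, -5.06, 0, 0, 0, 0.58], [-1, 0.13, -5.06, 0, 0, 0, 0.58], [-1, 0.13, -5.06, 0, 0, 0, 0.58], [-1, 0.13, -5.06, 0, 0, 0, 0.58], [-1, 0.13, -5.06, 0, 0, 0, 0.58], [-1, 0.13, -5.06, 0, 0, 0, 0.58], [-1, 0.13, -5.06, 0, 0, 0, 0.58], [-1, 0.13, -5.06, 0, 0, 0, 0.58]])

```text
time: 20.7
tool_pos: [480.7, -308.5, 92.5]
tcp_rot: [-180.0, 0.0, 38.0]
ft_force: [0.8, -0.7, -2.7]
finger_gap: 20.3
grip_force: 98.0
```

Call:
apply_moves(steps=[[-1, 0.13, -5.06, 0, 0, 0, 0.58], [-1, 0.13, -5.06, 0, 0, 0, 0.58], [-1, 0.13, -5.06, 0, 0, 0, 0.58], [-1, 0.13, -5.06, 0, 0, 0, 0.58], [-1, 0.13, -5.06, 0, 0, 0, 0.58], [-1, 0.13, -5.06, 0, 0, 0, 0.58], [-1, 0.13, -5.06, 0, 0, 0, 0.58], [-1, 0.13, -5.06, 0, 0, 0, 0.58]])

```text
time: 21.5
tool_pos: [462.8, -272.4, 92.5]
tcp_rot: [-180.0, 0.0, 14.8]
ft_force: [-0.2, 0.4, -2.7]
finger_gap: 20.1
grip_force: 98.0
```

Call:
apply_moves(steps=[[-1, 0.13, -5.06, 0, 0, 0, 0.58], [-1, 0.13, -5.06, 0, 0, 0, 0.58], [-1, 0.13, -5.06, 0, 0, 0, 0.58], [-1, 0.08, -3.93, 0, 0, 0, 0.45], [-1, 0.05, -3.05, 0, 0, 0, 0.35], [-1, 0.02, -2.18, 0, 0, 0, 0.25], [-1, 0.01, -1.31, 0, 0, 0, 0.15], [-1, 0, -0.44, 0, 0, 0, 0.05]])

```text
time: 22.3
tool_pos: [459.7, -246.9, 92.6]
tcp_rot: [-180.0, -0.0, -0.0]
ft_force: [0.6, 0.0, -2.3]
finger_gap: 20.2
grip_force: 98.0
```

Call:
apply_moves(steps=[[-1, 0, 0, 0, 0, 0, 0], [-1, 0, 0, 0, 0, 0, 0], [-1, 0, 0, 0, 0, 0, 0], [-1, 0, 0, 0, 0, 0, 0], [-1, 0, 0, 0, 0, 0, 0], [-1, 0, 0, 0, 0, 0, 0], [-1, 0, 0, 0, 0, 0, 0], [-1, 0, 0, 0, 0, 0, 0]])

```text
time: 23.1
tool_pos: [459.8, -247.0, 92.5]
tcp_rot: [180.0, -0.0, 0.0]
ft_force: [0.3, -0.3, -2.1]
finger_gap: 20.2
grip_force: 98.0
```

```bash
python3 look.py b
python3 - <<'E'
from h import *
from bench import r
t=r.snapshot("top");d=r.snapshot("side")
for n,q in(("t",t),("s",d)):
  for c in blobs(q["color"],(35,100,40),(75,255,255),15,20000):
    u=c[:,0].mean(0);print(n,"lime",u.round(),cast(u,q["mtx"],q["T"],116).round(1))
  for c in blobs(q["color"],(12,60,165),(30,220,255),500,1800,3):
    print(n,"row",c[:,0].mean(0).round(),rect(cast(c[:,0],q["mtx"],q["T"],14)))
w=dict(np.load("l_b.npz"))["color"]
cv2.imwrite("pics/fin.png",np.vstack([np.hstack([w[:300,120:520],cv2.resize(d["color"][90:315,220:520],(400,300))]),np.hstack([t["color"][100:325,180:480],np.zeros((225,500,3),np.uint8)])]))
E
```

```text
[ 459.8 -247.    92.5] [ 1.8e+02 -0.0e+00  3.0e-02] [ 0.3 -0.3 -2.1] [ 0.01  0.18 -0.06] 98 23.1
lime px 316.9 42.8 7561.5
handle px 291 198 52 141
handle top: x 37.0 76.0 tool z -12.3 slope deg 29.5
t lime [408. 185.] [[ 557.1 -245.3  116. ]]
t row [265. 197.] [525.8 137.7  59.  180.    0.6]
s lime [638. 241.] [[-274.  -142.9  116. ]]
s lime [332. 140.] [[ 557.8 -242.2  116. ]]
s row [ 48. 335.] [961.6 531.7  51.6 245.5   9.1]
s row [363. 287.] [323.7 159.2  76.1  91.7  30.1]
s row [ 91. 327.] [881.9 502.1  63.4 330.8   9.1]
s row [290. 256.] [ 5.305e+02  1.393e+02  1.806e+02  5.070e+01 -1.000e-01]
```

View pics/fin.png

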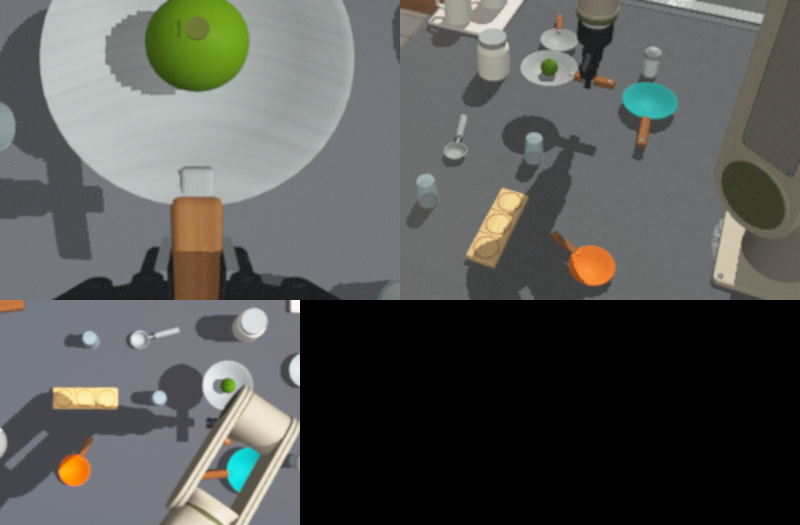

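The pictures show the lime centred in the held dish (crop (197,42), rim from 40 to 354). The handle points to the robot, and the row is 180 × 59 mm and intact. The bystanders are still in place. Handing in.

```bash
python3 -c "
from bench import r
print(r.hand_in())"
```

```text
the job is handed in; nothing more can be done
None
```

I handed the job in at about 23 s (no verdict came back): the coasters are in one straight row with no visible gaps, and the arm is holding the dish level about 90 mm up, its handle pointing to the robot and the lime in its middle.

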